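# Put a cup away in the glazed showcase with a folding lid stay

### The job

Raise the lid of the wooden showcase until its brass folding stay goes over centre and locks, so that the lid stands open by itself. Stand the small cup from the left of the showcase upright on the floor of the empty bay, the one on the same side as the stay. Then break the stay at its knee and let the lid sink fully shut without slamming it; leave the other wares where they are.

Things in the scene. Friction and masses are not known exactly. Their poses are not given: they have to be found in the camera images.
- showcase: Low wooden showcase, fixed, 200 deep (x) x 280 wide (y) x 80 mm high without its lid, walls 10 mm, floor 12 mm above the worktop. Origin: centre of its underside; x to its back, y to its left, z up. A divider at y = 0 (6 thick, top 36 mm above the worktop) parts a left bay with a bowl and a beaker from an empty right bay. A brass folding stay is outside the right wall (wall face y = -140).
- bay (a point): Centre of the floor of the empty right bay, axes as the showcase's. The bay is 180 (x) x 127 mm (y) inside; its walls rise 68 mm above this floor. The locked lid leans over the back of the bay: its front edge is then 67 mm in front of the hinge line and 290 mm above the worktop, so keep the gripper to the front half of the bay.
- lid (a joint): Lid angle in rad: 0 closed, 1.256 locked open, 1.27 with the stay straight (the most it opens). Wooden frame with a clear pane, 218 mm from hinge line to front edge, 280 wide, 14 thick, underside level with the hinge line when shut, 0.55 to 0.85 kg. Damped hinge: let go unlocked, it sinks shut in 2 to 4 s at under 1.2 rad/s; raising it takes 3 to 8 N at the edge.
- lip (a point): Middle of the lid's front edge, at its underside; moves with the lid, axes the lid's (the showcase's when shut). The edge overhangs the front wall by 18 mm.
- pull (a point): Brass pull on the middle of the lid's front edge: a round knob 20 mm thick and 28 mm long standing out forward from the edge, on a thinner 12 mm neck. This point lies on its axis in the thick part, 20 mm out from the edge and 7 mm above the lid's underside. Moves with the lid. Pinched from above on its two sides (in y) it can turn between the fingers as the lid swings up.
- stay_knee (a joint): Opening of the stay's knee in rad: 0 folded (lid shut), 2.66 straight, 2.90 locked over centre on its stop. Two brass links, 80 mm between pivots. When the lid has been raised as far as it goes and is let go, the knee drops over centre and locks by itself; the lid's weight keeps it locked.
- knee (a point): Middle of the knee peg, a brass peg 13 mm thick standing out sideways (-y) from the knee, from 150 to 196 mm off the showcase's middle, with an 18 mm end flange. Folded: 70 mm before and 39 above the lower pivot; locked: 53 behind, 60 above. Drawn forward with 2 to 4 N it passes centre within 10 mm; some 35 mm on the lid's weight takes over and the peg runs over the top and down to the front.
- cup: Small straight-sided stoneware cup without a handle, 43 mm across and 51 mm high, two-toned, standing alone left of the showcase; origin at the centre of its underside, z up. About 0.05 kg, hollow.
- bowl: Small bowl in the left bay, 71 mm across, 27 mm high; origin at the centre of its underside. Leave it alone.
- beaker: Small beaker in the left bay, 45 mm across, 45 mm high; origin at the centre of its underside. Leave it alone.
- tags: Stack of paper price tags, 36x48x12 mm, behind the cup; origin under its centre. Leave it alone.
- flagon: Corked flagon with a handle, 72x87x126 mm, to the right of the showcase; origin under its centre. Leave it alone.
- hinge (a point): Middle of the lid's hinge line (along the showcase's y), on its back top edge: 100 mm behind the showcase's origin and 80 mm above the worktop. Axes as the showcase's.
- stay_lower: Lower link of the stay, brass, with the knee peg on its free end. Its origin is its pivot on the showcase's right wall, fixed at [-15, -150, 50] mm in the showcase's frame; the knee swings about it.
Things that resemble listed ones, but are neither listed nor needed, are in the scene too. What is shaped like the cup but blue or purple is not meant.

How it is judged:
By the outcome, as a careful person would: the job done as asked, in the order asked, and still so for the second after the job is handed in, with the robot touching nothing.
It also fails if it takes over 72 s, if anything falls off the work surface, if the arm or the gripper's body presses on something with over 40 N, if the wrist force passes 120 N, or if a joint passes its speed limit or range.

### The arm

A 7-joint arm with a two-finger parallel gripper is mounted at the origin on a cart in front of the work surface, level with it; the furniture and walls round the work are solid. World frame = base frame: x ahead of the robot, y to its left, z up, the work surface at z = 0. Lengths are in m, angles in rad, forces in N, time in s.
With the tool pointing down it reaches from about 0.4 to 0.9 m from the base axis. Payload 5.5 kg.
Tool frame: the origin (TCP) lies at the very end of the fingers, on their centre line; the grasp point (between the pads) lies ctrl.grasp_offset behind it (ctrl.grasp_offset is the distance from the TCP to the grasp point, in m); z points along the fingers, y is the line along which they close (so a half turn about z gives the same grasp; the last joint's range is limited). The gripper opens to 92 mm and grips with 3 to 60 N. Pads are 19 mm wide; open, the fingers measure 130 mm over their backs; the gripper's body (75 mm by 190 mm) begins 47 mm behind the grasp point.
Start: joints at [1.557, 0.501, -0.427, 1.55, 0.221, 1.138, -0.21], TCP at [0.178, -0.625, 0.202] pointing down, gripper open.
Joint ranges: [-2.88, 2.88], [-0.31, 2.03], [-1.54, 1.56], [0.2, 2.42], [-1.41, 4.55], [0.19, 2.02], [-2.57, 2.57]. Speed limits (rad/s): [2.57, 2.57, 3.14, 3.14, 3.14, 3.14, 3.14].

### API

Orientations are given as a unit quaternion [x, y, z, w].
In Python, from rig import ctrl gives the robot as it stands.
- The arm moves only by the tool move_arm, never from a script. Its argument "deltas" is text: rows parted by semicolons, each of 6 numbers parted by spaces: the shift along the world's x, y, z in cm, then the turn, a rotation vector about the world's x, y, z in degrees. A call has 1 to 10 rows; each row shifts and turns the commanded pose from where the row before left it; what a row does not reach is not made up. A row lasts 1/10 s, in which the tool goes at most 50 mm and 8.59 degrees, less where a joint would pass 70% of its speed; a pose out of reach is approached as far as the arm can. A call is refused whole if a number of a shift passes 5 or a number of a turn 8.59, either way. A call with a gripper value outside its range is refused whole. "jaw" is the opening, from 0 (shut) to 1 (fully open), set as the call begins (left out, the last holds). The fingers move at their own pace and stop on an object; the grip force is fixed at half the most. Time passes only in rows, so rows that do not move let the fingers close. It gives the time, the measured TCP pose, the force, the opening and the grip force at its end, in the units of the state.
- ctrl.get_state(): the state, without advancing time (a new reading comes with each control period).
- ctrl.snapshot(name): name is "side" or "top"; returns a dict with "image" (420x560x3 uint8, blue, green, red), "z_map" (420x560 float32, m along the optical axis (not along the pixel's ray), 0 where there is no reading), "camera_matrix" (3x3 intrinsics, pixels), "extrinsics" (4x4, takes a point from camera to world coordinates). Camera axes: x right, y down, z forward; pixel columns grow to the right and rows downward; lengths in m; the calibration is good to about 2 mm. A picture is of the moment at which its call begins.
- ctrl.sign_off(): hands the job in; it is judged then, once.
The state is a dict: "clock": time; "joint_positions": joint angles; "joint_velocities": joint speeds; "joint_torque": joint torques, N m; "tool_pos": TCP position; "ee_rot": TCP orientation; "contact_force": force on the tool from outside, world axes, zero at the start; "moment": the same for the moment, N m; "opening": opening from 0.0 (shut) to 1.0 (fully open); "gripper_force": force on a finger pad.
Only numpy, scipy, OpenCV 4.12 (cv2) and the standard library are available. Lean on these libraries where they do the work, as an engineer would, in place of code of your own. Each camera call takes 0.05 s, during which the arm holds its last target. There are 200 camera calls.

## Working session

There is one attempt and no reset: what is moved stays moved. The work goes in short steps, Python scripts to look and compute and a tool call to move; the robot and the scene stay as the last step left them, time stands still between calls to the robot, and variables do not carry over. Pictures are saved under pics/ and viewed, at most 10 in all, crops included, and the job is handed in when it is done.

Besides the shell and the picture viewer there is one more tool, called as name(argument=value, ...), one argument or row to a line, values as JSON. move_arm: Moves the arm, as the interface text tells. Its arguments: {"type":"object","properties":{"deltas":{"type":"string"},"jaw":{"type":"number"}},"required":["deltas"]}

```bash
mkdir -p pics; ls; cat > h.py <<'E'
import numpy as np, cv2
from rig import ctrl
def snap(n,f=None):
    s=ctrl.snapshot(n)
    if f: cv2.imwrite('pics/'+f,s['image'])
    return s
def pts(s):
    z=s['z_map'];K=s['camera_matrix'];v,u=np.mgrid[:z.shape[0],:z.shape[1]]
    p=np.stack([(u-K[0,2])/K[0,0]*z,(v-K[1,2])/K[1,1]*z,z,np.ones_like(z)],-1)@s['extrinsics'].T
    return p[...,:3]
def proj(s,P):
    c=np.linalg.inv(s['extrinsics'])@np.r_[P,1];q=s['camera_matrix']@c[:3];return q[:2]/q[2]
E
python3 - <<'E'
from h import *
for n in('side','top'):
    s=snap(n,n+'0.png');print(n,s['extrinsics'].round(3).tolist(),s['camera_matrix'].round(1).tolist());np.savez('/tmp/'+n,**s)
st=ctrl.get_state();print(st,ctrl.grasp_offset)
E
```

```text
pics
side [[-0.998, 0.054, -0.028, 0.627], [0.056, 0.659, -0.75, 1.195], [-0.022, -0.75, -0.661, 1.158], [0.0, 0.0, 0.0, 1.0]] [[522.3, 0.0, 278.8], [0.0, 522.3, 211.3], [0.0, 0.0, 1.0]]
top [[0.022, -0.976, 0.216, 0.296], [-1.0, -0.022, 0.002, 0.005], [0.003, -0.216, -0.976, 1.382], [0.0, 0.0, 0.0, 1.0]] [[450.9, 0.0, 282.6], [0.0, 450.9, 205.1], [0.0, 0.0, 1.0]]
{'clock': 0.1, 'joint_positions': array([ 1.55722462,  0.50176331, -0.42680604,  1.55134433,  0.22083093,
        1.13830787, -0.21032275]), 'joint_velocities': array([ 1.78490688e-04,  1.62973455e-04, -1.65198881e-03, -1.80291903e-03,
        4.63719881e-04, -4.63245320e-04,  4.02883808e-05]), 'joint_torque': array([-1.07491316e-02, -5.67871141e+01, -5.83845377e+00, -2.79915798e+01,
       -6.91737793e-02,  2.41745246e-02,  6.62837397e-05]), 'tool_pos': array([ 0.17738129, -0.62462476,  0.20137667]), 'ee_rot': array([ 9.90437008e-01,  1.37962881e-01, -1.04809598e-04, -8.75237632e-04]), 'contact_force': array([ 0.92624979, -0.26967521, -0.17611838]), 'moment': array([0.01102554, 0.02135135, 0.02463746]), 'gripper_force': 0.0, 'opening': 0.999446523181082} 0.0188
```

View pics/side0.png

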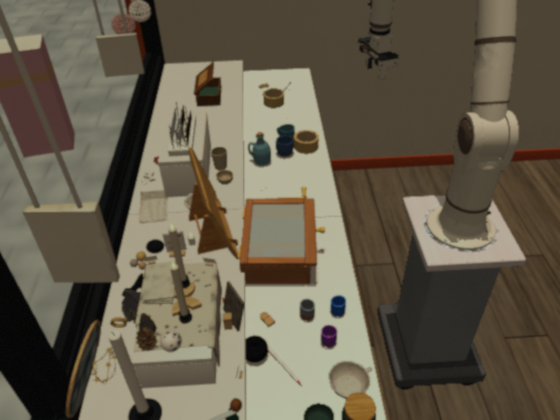

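View pics/top0.png

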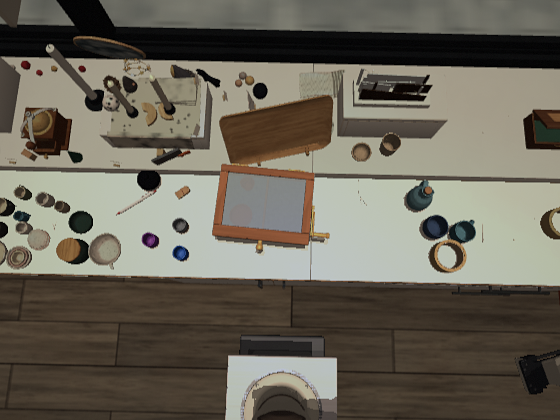

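The side view shows the showcase at (280,235) with its knob at (321,230). The top view shows the showcase at (265,205), the pull at (260,247) and the knee peg at (320,236). Cup candidates in the top view are grey (180,226), blue (181,253), purple (150,240) and the black dish (148,180). The grey one has the right size, is two-toned and stands in front of the tags at (182,191), so it fits; the blue and purple ones are excluded. I'll confirm this in a crop and measure.

```bash
python3 - <<'E'
from h import *
T=np.load('/tmp/top.npz');S=np.load('/tmp/side.npz')
a=cv2.resize(T['image'][170:265,130:335],None,fx=3.9,fy=3.9,interpolation=cv2.INTER_CUBIC)
b=cv2.resize(S['image'][290:350,240:360],None,fx=3.3,fy=3.3,interpolation=cv2.INTER_CUBIC)
o=np.zeros((a.shape[0]+b.shape[0],a.shape[1],3),np.uint8);o[:a.shape[0]]=a;o[a.shape[0]:,:b.shape[1]]=b
cv2.imwrite('pics/crop1.png',o)
P=pts(T);Q=pts(S)
# lid top: height mask
for nm,X in(('top',P),('side',Q)):
    m=(X[...,2]>.085)&(X[...,2]<.105)&(abs(X[...,1])<.35)&(X[...,0]>.35)&(X[...,0]<.85)
    n,l,st,c=cv2.connectedComponentsWithStats(m.astype(np.uint8))
    i=1+np.argmax(st[1:,4]);q=X[l==i]
    r=cv2.minAreaRect(q[:,:2].astype(np.float32)*1000);print(nm,'lid',r,cv2.boxPoints(r).round().tolist(),np.median(q[:,2]))
    for c0,z0 in((('cup'),(.03,.06)),):
        m=(X[...,2]>z0[0])&(X[...,2]<z0[1])&(X[...,1]>.15)&(X[...,1]<.42)&(X[...,0]>.4)&(X[...,0]<.75)
        n,l,st,c=cv2.connectedComponentsWithStats(m.astype(np.uint8))
        for i in range(1,n):
            if st[i,4]>25:
                q=X[l==i];print(c[i].round(),st[i,4],q.min(0).round(3),q.max(0).round(3),np.percentile(q[:,2],95).round(3))
for p in((260,246),(260,250),(320,236),(326,237),(322,232),(315,212),(315,228)):print(p,P[p[1],p[0]].round(4))
E
```

```text
top lid ((620.559326171875, 39.61537170410156), (337.85321044921875, 345.1490173339844), 89.35783386230469) [[446.0, -127.0], [791.0, -131.0], [795.0, 207.0], [450.0, 210.0]] 0.09229287664436159
[188. 165.] 1266 [0.638 0.169 0.03 ] [0.75 0.42 0.06] 0.059
[179. 225.] 94 [0.504 0.298 0.03 ] [0.545 0.338 0.058] 0.054
[150. 240.] 74 [0.456 0.385 0.031] [0.497 0.42  0.057] 0.055
[179. 253.] 89 [0.42  0.292 0.031] [0.46  0.332 0.056] 0.054
side lid ((588.3810424804688, 38.36051940917969), (340.4627380371094, 274.6066589355469), 86.25301361083984) [[440.0, -123.0], [714.0, -140.0], [737.0, 199.0], [462.0, 217.0]] 0.09204804139977285
[255. 276.] 949 [0.511 0.151 0.03 ] [0.75  0.301 0.06 ] 0.059
[338. 303.] 174 [0.423 0.29  0.03 ] [0.465 0.336 0.056] 0.053
[307. 307.] 181 [0.508 0.296 0.03 ] [0.549 0.344 0.056] 0.052
[239. 333.] 372 [0.643 0.306 0.03 ] [0.749 0.42  0.06 ] 0.059
[328. 330.] 120 [0.461 0.387 0.031] [0.503 0.42  0.055] 0.053
(260, 246) [0.4594 0.07   0.0967]
(260, 250) [0.4483 0.0698 0.0938]
(320, 236) [ 0.4919 -0.1014  0.0987]
(326, 237) [ 0.49   -0.119   0.0949]
(322, 232) [ 0.5195 -0.1157  0.0006]
(315, 212) [ 0.5825 -0.0937 -0.0007]
(315, 228) [ 0.5315 -0.0939  0.0012]
```

View pics/crop1.png

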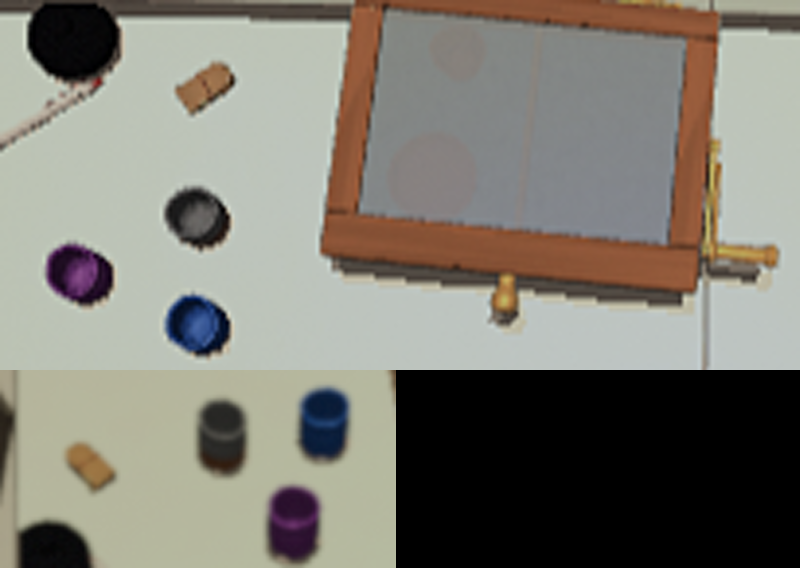

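The crop confirms it: the grey cup with the brown base at top (180,226) is two-toned, while the other two are blue and purple. Next, the showcase frame.

```bash
python3 - <<'E'
from h import *
T=np.load('/tmp/top.npz');S=np.load('/tmp/side.npz')
def ray(s,uv,z):
    K=s['camera_matrix'];E=s['extrinsics'];d=E[:3,:3]@np.array([(uv[0]-K[0,2])/K[0,0],(uv[1]-K[1,2])/K[1,1],1]);o=E[:3,3]
    return (o+d*(z-o[2])/d[2])
for nm,s in(('top',T),('side',S)):
    X=pts(s);hsv=cv2.cvtColor(s['image'],cv2.COLOR_BGR2HSV)
    m=(X[...,2]>.086)&(X[...,2]<.103)&(X[...,0]>.44)&(X[...,0]<.72)&(X[...,1]>-.13)&(X[...,1]<.22)
    wood=m&(hsv[...,0]<14)&(hsv[...,1]>100)
    w=cv2.morphologyEx(wood.astype(np.uint8),cv2.MORPH_OPEN,np.ones((4,4)))
    n,l,st,c=cv2.connectedComponentsWithStats(w);i=1+np.argmax(st[1:,4]);print(nm,st[i])
    cn,_=cv2.findContours((l==i).astype(np.uint8),cv2.RETR_EXTERNAL,cv2.CHAIN_APPROX_NONE)
    cn=max(cn,key=len)[:,0];W=np.array([ray(s,p,.094)[:2] for p in cn],np.float32)*1000
    print(cv2.minAreaRect(W),cv2.boxPoints(cv2.minAreaRect(W)).round().tolist())
    # brass
    b=(hsv[...,0]>14)&(hsv[...,0]<30)&(hsv[...,1]>110)&(X[...,0]>.4)&(X[...,0]<.73)&(X[...,1]>-.2)&(X[...,1]<.22)&(X[...,2]>.02)
    n,l,st,c=cv2.connectedComponentsWithStats(b.astype(np.uint8))
    for i in range(1,n):
        if st[i,4]>5:
            q=X[l==i];print(' brass',c[i].round(1),st[i,4],q.min(0).round(3),q.max(0).round(3),q.mean(0).round(3))
E
```

```text
top [ 214  165  101   81 2514]
((582.216064453125, 60.50093078613281), (278.9383239746094, 216.4267120361328), 85.56843566894531) [[464.0, -70.0], [679.0, -87.0], [701.0, 191.0], [485.0, 208.0]]
 brass [258.6 161.9] 7 [0.718 0.08  0.061] [0.723 0.089 0.074] [0.72  0.084 0.068]
 brass [240.6 164.1] 38 [0.699 0.107 0.066] [0.717 0.164 0.093] [0.708 0.138 0.08 ]
 brass [296.3 170.3] 19 [ 0.686 -0.054  0.079] [ 0.695 -0.009  0.095] [ 0.691 -0.031  0.085]
 brass [315.9 227.1] 131 [ 0.489 -0.125  0.055] [ 0.581 -0.072  0.103] [ 0.519 -0.09   0.091]
 brass [259.1 245. ] 51 [0.451 0.064 0.088] [0.478 0.082 0.101] [0.463 0.073 0.095]
side [267 200  50  67 919]
((546.186767578125, 76.31013488769531), (283.9642333984375, 136.69407653808594), 83.71286010742188) [[463.0, -57.0], [599.0, -72.0], [630.0, 210.0], [494.0, 225.0]]
 brass [298.4 194.6] 72 [ 0.492 -0.122  0.088] [ 0.585 -0.067  0.104] [ 0.516 -0.088  0.095]
 brass [244.  211.8] 26 [ 0.687 -0.052  0.083] [0.694 0.006 0.1  ] [ 0.69  -0.023  0.092]
 brass [320.1 229.1] 36 [0.453 0.069 0.087] [0.481 0.085 0.1  ] [0.465 0.076 0.094]
 brass [235.1 249. ] 129 [0.699 0.078 0.058] [0.73  0.18  0.156] [0.716 0.138 0.093]
```

The showcase origin is about (0.591, 0.060) with yaw −4.5°. The predicted knee (0.493, −0.106) and pull (0.453, 0.071, 0.087) match the brass I measured. Moving to the pull.

move_arm(
  deltas="2.6 2.2 0 0 0 -2;2.6 2.2 0 0 0 -2;2.6 2.2 0 0 0 -2;2.6 2.2 0 0 0 -2;2.6 2.2 0 0 0 -2;2.6 2.2 0 0 0 -2;2.6 2.2 0 0 0 -2;2.6 2.2 0 0 0 -2;2.6 2.2 0 0 0 -2;2.6 2.2 0 0 0 -2.4",
  jaw=1,
)

```text
clock: 1.1
tool_pos: [0.4383, -0.404, 0.2019]
ee_rot: [0.999, -0.04, -0.0, -0.0]
contact_force: [1.8, 0.2, 0.6]
opening: 1.003
gripper_force: 0.0
```

move_arm(
  deltas="0.1 4 0 0 0 0;0.1 4 0 0 0 0;0.2 4 0 0 0 0;0.2 4 0 0 0 0;0.2 4 0 0 0 0;0.2 4 0 0 0 0;0.2 4 0 0 0 0;0.2 4 0 0 0 0;0.1 4 0 0 0 0;0 4 0 0 0 0",
)

```text
clock: 2.1
tool_pos: [0.4523, -0.0037, 0.2023]
ee_rot: [0.999, -0.04, 0.0, 0.0]
contact_force: [0.6, 0.1, 0.2]
opening: 1.001
gripper_force: 0.0
```

move_arm(
  deltas="0 4 0 0 0 0;0 3.5 0 0 0 0;0 0 -2 0 0 0;0 0 0 0 0 0;0 0 0 0 0 0",
)

```text
clock: 2.6
tool_pos: [0.452, 0.0692, 0.182]
ee_rot: [0.999, -0.04, -0.001, 0.0]
contact_force: [-0.4, 0.8, 0.7]
opening: 1.0
gripper_force: 0.0
```

```bash
python3 - <<'E'
from h import *
s=ctrl.get_state();print(s['tool_pos'],s['ee_rot'],s['joint_positions'].round(2),s['contact_force'])
E
```

```text
[0.45198816 0.06919951 0.18197966] [ 9.99209138e-01 -3.97519675e-02 -9.27266051e-04  1.42564953e-04] [ 0.48  0.22 -0.77  2.03  0.18  0.97 -2.03] [-0.36102549  0.79483843  0.7211788 ]
```

move_arm(
  deltas="0.1 0.3 -2.5 0 0 0;0 0 -2.5 0 0 0;0 0 -2.5 0 0 0;0 0 -2 0 0 0;0 0 -1.4 0 0 0;0 0 -0.5 0 0 0;0 0 0 0 0 0",
)

```text
clock: 3.3
tool_pos: [0.4537, 0.0723, 0.0683]
ee_rot: [0.999, -0.04, -0.0, 0.0]
contact_force: [-1.1, -0.0, 0.5]
opening: 0.999
gripper_force: 0.0
```

move_arm(
  deltas="0 0 0 0 0 0;0 0 0 0 0 0;0 0 0 0 0 0;0 0 0 0 0 0;0 0 0 0 0 0;0 0 0 0 0 0;0 0 0 0 0 0;0 0 0 0 0 0",
  jaw=0,
)

```text
clock: 4.1
tool_pos: [0.4537, 0.0728, 0.0683]
ee_rot: [0.999, -0.04, 0.0, 0.0]
contact_force: [0.6, 0.7, 0.2]
opening: 0.349
gripper_force: 0.0
```

```bash
python3 - <<'E'
from h import *
s=ctrl.get_state();print(s['tool_pos'],s['contact_force'],s['opening'])
th=np.arange(0,1.31,.1);c,S=np.cos(-.0785),np.sin(-.0785)
r=np.hypot(238,7);a0=np.arctan2(7,238)
xs=-r*np.cos(th+a0);z=r*np.sin(th+a0)
d=np.diff(np.c_[xs*c,xs*S,z],axis=0)/10;print(np.c_[th[1:],d].round(2))
E
```

```text
[0.45365622 0.07277203 0.0683328 ] [0.63787868 0.66430312 0.20914467] 0.3493938991664418
[[ 0.1   0.19 -0.01  2.37]
 [ 0.2   0.42 -0.03  2.34]
 [ 0.3   0.65 -0.05  2.29]
 [ 0.4   0.88 -0.07  2.21]
 [ 0.5   1.09 -0.09  2.11]
 [ 0.6   1.3  -0.1   1.99]
 [ 0.7   1.49 -0.12  1.85]
 [ 0.8   1.67 -0.13  1.69]
 [ 0.9   1.83 -0.14  1.52]
 [ 1.    1.97 -0.15  1.33]
 [ 1.1   2.09 -0.16  1.12]
 [ 1.2   2.19 -0.17  0.91]
 [ 1.3   2.27 -0.18  0.68]]
```

Not yet closed (slow fingers); a bit more.

move_arm(
  deltas="0 0 0 0 0 0;0 0 0 0 0 0;0 0 0 0 0 0;0 0 0 0 0 0",
)

```text
clock: 4.5
tool_pos: [0.4539, 0.0742, 0.0684]
ee_rot: [0.999, -0.039, 0.0, -0.001]
contact_force: [-0.3, 4.7, -1.8]
opening: 0.131
gripper_force: 24.3
```

```bash
python3 - <<'E'
from h import *
s=ctrl.get_state();print(s['tool_pos'],s['contact_force'],s['opening'],s['gripper_force'])
E
```

```text
[0.45386978 0.07423074 0.06841705] [-0.25016512  4.71301858 -1.82706145] 0.13099350023680542 24.343306787777692
```

```bash
python3 - <<'E'
from h import *
o=[]
for n in('top','side'):
    s=snap(n); u,v=proj(s,[.454,.072,.087]).astype(int);print(n,u,v)
    o.append(cv2.resize(s['image'][v-35:v+35,u-35:u+35],(390,390),interpolation=cv2.INTER_CUBIC))
cv2.imwrite('pics/grip.png',np.hstack(o))
s=ctrl.get_state();print(s['opening'],s['gripper_force'],s['contact_force'])
E
```

```text
top 259 248
side 323 229
0.12687454666829134 24.33231764473021 [ 0.42364164  4.35983929 -1.17732839]
```

View pics/grip.png

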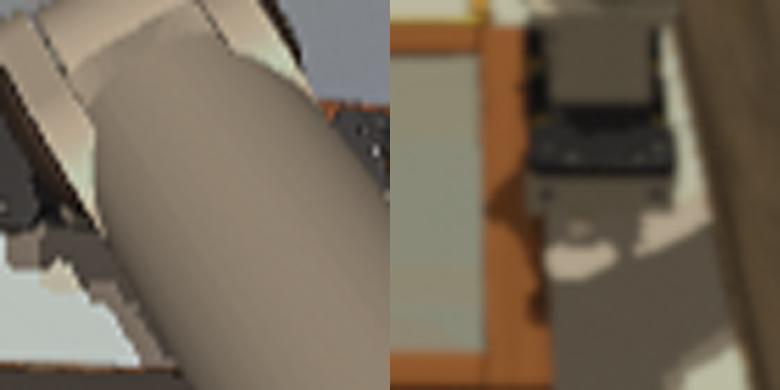

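The picture is occluded: the gripper hides the knob at top (259,248) and side (323,229). The pads do hold something 12 mm across at 24 N, so I'll lift gently and watch the forces.

move_arm(
  deltas="0.05 0 0.8 0 0 0;0.05 0 0.8 0 0 0;0.1 0 0.8 0 0 0;0.1 0 0.8 0 0 0;0.1 0 0.75 0 0 0;0.2 0 0.75 0 0 0",
)

```text
clock: 5.2
tool_pos: [0.4598, 0.0724, 0.1161]
ee_rot: [0.999, -0.04, 0.0, 0.0]
contact_force: [0.4, 0.0, 0.2]
opening: 0.003
gripper_force: 0.0
```

```bash
python3 - <<'E'
from h import *
s=snap('side');X=pts(s);hsv=cv2.cvtColor(s['image'],cv2.COLOR_BGR2HSV)
m=(hsv[...,0]<14)&(hsv[...,1]>100)&(X[...,0]>.44)&(X[...,0]<.72)&(X[...,1]>-.1)&(X[...,1]<.22)&(X[...,2]>.08)
p=X[m];
for a in np.arange(.46,.70,.04):
    q=p[abs(p[:,0]-a)<.01];print(a.round(2),len(q),q[:,2].max().round(3) if len(q) else '')
s=ctrl.get_state();print(s['tool_pos'],s['contact_force'],s['opening'],s['gripper_force'])
E
```

```text
0.46 23 0.524
0.5 432 0.253
0.54 90 0.101
0.58 86 0.1
0.62 90 0.101
0.66 93 0.101
[0.46104084 0.07273516 0.11713275] [ 1.51880845 -0.38314456  0.89258049] 0.004444318957013143 0.0
```

It slipped off. I'll raise the gripper clear and look at the knob more closely.

move_arm(
  deltas="-1.5 0 3 0 0 0;-1 0 3 0 0 0;0 0 3 0 0 0",
  jaw=0.6,
)

```text
clock: 5.55
tool_pos: [0.4328, 0.0729, 0.2059]
ee_rot: [0.999, -0.039, -0.001, 0.0]
contact_force: [0.4, -0.6, -0.2]
opening: 0.218
gripper_force: 0.0
```

```bash
python3 - <<'E'
from h import *
T=dict(np.load('/tmp/top.npz'));S0=dict(np.load('/tmp/side.npz'));S=snap('side')
o=[]
for s in(T,S0,S):
    u,v=proj(s,[.456,.072,.087]).astype(int);print(u,v)
    o.append(cv2.resize(s['image'][v-12:v+13,u-12:u+13],(260,260),interpolation=cv2.INTER_NEAREST))
cv2.imwrite('pics/knob.png',np.hstack(o))
X=pts(S);u,v=proj(S,[.456,.072,.087]).astype(int)
for r in range(v-5,v+7):print(r,' '.join('(%d %d %d)'%tuple(X[r,c]*1000) for c in range(u-6,u+9,1)))
E
```

```text
259 247
322 229
322 229
224 (461 -47 0) (458 -46 0) (455 -44 2) (452 -43 3) (448 -43 2) (445 -43 2) (441 -48 -2) (438 -48 -2) (435 -44 1) (431 -49 -4) (429 -41 3) (426 -39 4) (422 -45 0) (419 -44 0) (417 -37 6)
225 (462 -41 1) (459 -40 2) (455 -42 0) (451 -44 -1) (449 -41 0) (446 -34 6) (442 -39 1) (439 -40 0) (435 -44 -3) (432 -41 -1) (430 -35 4) (426 -38 1) (422 -41 -1) (420 -34 4) (416 -41 -2)
226 (462 -37 0) (459 -32 4) (456 -34 3) (452 -40 -3) (449 -37 0) (445 -39 -2) (443 -34 2) (440 -30 5) (437 -33 2) (433 -33 2) (430 -33 1) (427 -34 0) (424 -33 1) (421 -31 3) (416 -36 -1)
227 (463 -27 5) (460 -30 2) (457 -28 3) (454 -28 4) (464 68 94) (462 72 98) (458 67 93) (456 74 100) (437 -29 1) (433 -31 0) (430 -31 0) (426 -34 -3) (425 -26 3) (420 -34 -4) (418 -27 2)
228 (476 66 90) (473 68 91) (470 70 93) (468 72 95) (465 76 98) (462 76 98) (459 77 99) (456 74 96) (454 77 99) (434 -27 0) (431 -25 0) (427 -27 -1) (425 -22 2) (421 -26 -1) (419 -19 5)
229 (477 74 93) (474 76 94) (471 76 94) (468 77 96) (466 79 97) (462 76 94) (459 74 92) (456 77 94) (453 75 93) (436 -16 5) (432 -16 4) (428
[... 380 characters left out ...]
 -9 1) (424 -4 6) (420 -11 0)
232 (465 -11 0) (462 -10 0) (459 -4 4) (468 78 84) (465 81 87) (464 90 95) (460 85 90) (457 84 88) (453 80 85) (436 -9 -1) (432 -14 -6) (431 -3 3) (427 -9 -2) (424 -6 0) (421 -2 3)
233 (466 -2 2) (462 -5 0) (460 -1 3) (456 -6 -1) (453 -4 0) (449 -6 -2) (447 -1 2) (443 -2 0) (440 -2 1) (437 -5 -1) (434 -4 -1) (430 -5 -3) (428 2 4) (425 2 4) (422 0 2)
234 (466 1 2) (463 0 1) (459 -3 -2) (456 0 0) (453 0 0) (450 -1 -1) (448 7 6) (444 3 2) (441 3 2) (438 5 3) (434 1 0) (431 -1 -3) (429 7 4) (425 4 2) (422 5 2)
235 (467 6 2) (463 3 0) (460 1 -2) (458 7 2) (454 4 0) (451 5 0) (448 4 0) (445 9 4) (442 10 4) (438 3 -2) (435 6 0) (432 8 1) (428 4 -1) (425 6 0) (423 10 2)
```

View pics/knob.png

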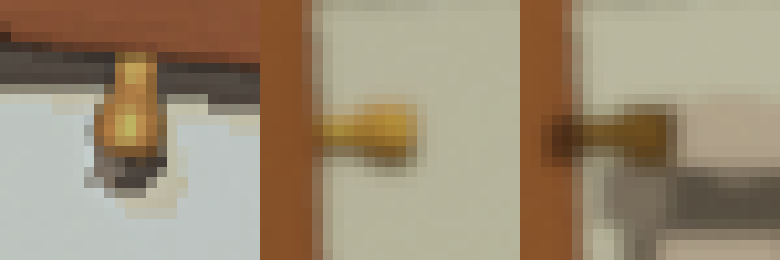

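The crop shows the dark blob at the tip in the top view is shadow. Both views put the thick part of the knob at x 0.453–0.468, so its centre is (0.461, 0.075, 0.088), about 7 mm further in than I gripped. Regrasping there.

move_arm(
  deltas="1.4 0.1 0 0 0 0;1.4 0 -1 0 0 0;0 0 -2.8 0 0 0;0 0 -2.8 0 0 0;0 0 -2.8 0 0 0;0 0 -2.8 0 0 0;0 0 -1.5 0 0 0;0 0 0 0 0 0",
  jaw=0.6,
)

```text
clock: 6.4
tool_pos: [0.4609, 0.0736, 0.0666]
ee_rot: [0.999, -0.039, -0.002, 0.0]
contact_force: [0.1, -0.5, 1.0]
opening: 0.603
gripper_force: 0.0
```

move_arm(
  deltas="0 0 0 0 0 0;0 0 0 0 0 0;0 0 0 0 0 0;0 0 0 0 0 0;0 0 0 0 0 0;0 0 0 0 0 0;0 0 0 0 0 0",
  jaw=0,
)

```text
clock: 7.1
tool_pos: [0.4629, 0.0736, 0.0685]
ee_rot: [0.999, -0.04, 0.0, 0.0]
contact_force: [0.3, -0.6, 1.1]
opening: 0.129
gripper_force: 25.1
```

move_arm(
  deltas="0 0 0 0 0 0;0 0 0 0 0 0;0 0 0.4 0 0 0;0.05 0 0.4 0 0 0;0 0 0.4 0 0 0;0.05 0 0.4 0 0 0",
)

```text
clock: 7.7
tool_pos: [0.4634, 0.0738, 0.0847]
ee_rot: [0.999, -0.04, -0.0, 0.0]
contact_force: [0.4, -0.0, -0.1]
opening: 0.004
gripper_force: 0.0
```

```bash
python3 - <<'E'
from h import *
s=ctrl.get_state();print(s['tool_pos'],s['contact_force'],s['opening'],s['gripper_force'])
E
```

```text
[0.4634251  0.07382563 0.08467437] [ 0.4488127  -0.00789665 -0.0675056 ] 0.003888466225556385 0.0
```

```bash
python3 - <<'E'
from h import *
o=[]
for n in('side','top'):
    s=snap(n);u,v=proj(s,[.461,.074,.1]).astype(int);print(u,v,proj(s,ctrl.get_state()['tool_pos']))
    o.append(cv2.resize(s['image'][v-25:v+25,u-25:u+25],(390,390),interpolation=cv2.INTER_NEAREST))
    X=pts(s);m=(abs(X[...,0]-.455)<.06)&(abs(X[...,1]-.074)<.1)&(X[...,2]>.04)&(X[...,2]<.135);np.save('/tmp/%s_g'%n,X[m])
    if n=='side':
        for r in range(v-8,v+8):print(r,' '.join('(%d %d %d)'%tuple(X[r,c]*1000) for c in range(u-7,u+9,1)))
cv2.imwrite('pics/grip2.png',np.hstack(o))
E
```

```text
321 227 [320.29650609 230.65829668]
219 (495 166 218) (493 170 221) (491 172 223) (487 167 218) (485 166 217) (482 167 218) (479 167 218) (477 167 217) (473 164 214) (471 166 216) (469 169 219) (466 171 220) (463 168 217) (460 166 215) (458 166 215) (455 167 215)
220 (495 163 211) (492 165 213) (490 168 216) (487 166 213) (484 165 213) (481 162 210) (479 166 212) (476 163 210) (474 168 214) (471 167 213) (468 167 213) (466 168 214) (463 167 212) (460 167 213) (458 169 214) (455 169 214)
221 (495 167 211) (492 163 207) (490 165 209) (487 169 212) (484 165 209) (482 166 209) (479 165 209) (477 171 214) (473 164 207) (471 170 212) (469 170 212) (466 168 210) (463 169 211) (461 169 211) (457 166 207) (455 168 210)
222 (495 162 203) (492 163 204) (489 164 204) (486 162 203) (484 164 204) (481 165 205) (479 166 205) (476 168 207) (473 163 203) (471 165 204) (468 167 206) (465 163 201) (462 163 202) (460 164 202) (457 165 203) (454 163 201)
223 (494 161 199) (492 163 201) (489 164 201) (487 166 203) (484 165 202) (481 161 198) (478 162 198) (476 163 199) (473 167 202) (470 165 201) (468 164
[... 1686 characters left out ...]
65 80 90) (462 79 89) (460 87 96) (456 77 86) (453 79 88) (435 -14 -2) (433 -7 4) (429 -13 -1) (426 -10 0) (424 -5 5)
232 (484 90 96) (481 85 91) (465 -8 1) (462 -7 1) (459 -9 0) (468 79 85) (466 84 90) (463 86 91) (460 83 88) (457 82 87) (453 80 84) (437 -3 4) (434 -3 3) (431 -3 3) (427 -7 0) (425 -1 4)
233 (485 93 96) (481 90 92) (465 -7 -2) (462 -5 0) (459 -6 -1) (456 -6 -1) (453 -2 2) (450 -5 0) (447 -3 0) (444 1 4) (441 2 5) (437 -5 -2) (434 -1 1) (430 -5 -3) (428 3 5) (425 2 4)
234 (485 94 92) (482 95 93) (466 -1 0) (463 -2 -2) (460 3 4) (456 -5 -4) (454 1 1) (451 5 4) (447 -1 -2) (444 0 0) (440 0 -1) (438 4 3) (435 3 1) (432 5 3) (429 5 2) (426 7 4)
258 245 [258.91641062 244.87446531]
```

View pics/grip2.png

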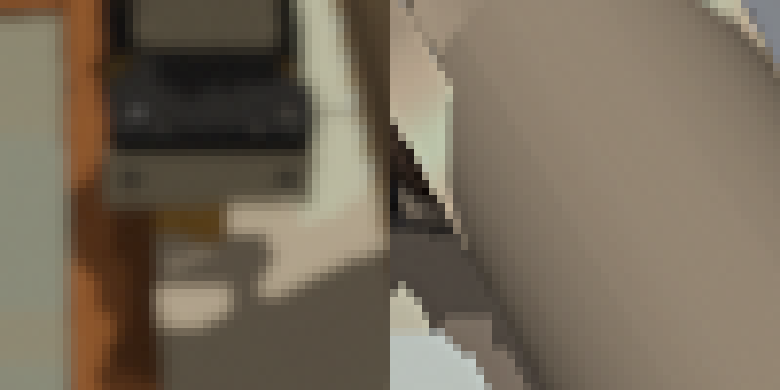

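The side view shows the whole knob at (320,231) unobscured under the closed gripper. So the closed finger ends stand well above the reported TCP, and I had only pinched the knob's upper edge. Regrasping about 18 mm deeper, with the body still clear of the lid.

move_arm(
  deltas="0 0 2.5 0 0 0;0 0 1.5 0 0 0;0 0 0 0 0 0;0 0 0 0 0 0;0 0 0 0 0 0;-0.2 0.1 0 0 0 0;0 0 -2.5 0 0 0;0 0 -2.5 0 0 0;0 0 -1.5 0 0 0;0 0 -0.5 0 0 0",
  jaw=0.6,
)

```text
clock: 8.8
tool_pos: [0.4599, 0.0748, 0.0525]
ee_rot: [0.999, -0.039, -0.002, 0.0]
contact_force: [-0.2, -0.2, -0.2]
opening: 0.603
gripper_force: 0.0
```

move_arm(
  deltas="0 0 -0.4 0 0 0;0 0 0 0 0 0;0 0 0 0 0 0;0 0 0 0 0 0;0 0 0 0 0 0;0 0 0 0 0 0;0 0 0 0 0 0;0 0 0 0 0 0",
  jaw=0,
)

```text
clock: 9.6
tool_pos: [0.4621, 0.0737, 0.0508]
ee_rot: [0.999, -0.04, 0.0, 0.001]
contact_force: [-1.1, -3.0, 6.8]
opening: 0.196
gripper_force: 30.0
```

move_arm(
  deltas="0 0 0 0 0 0;0 0 0 0 0 0;0 0 -0.4 0 0 0;0 0 -0.3 0 0 0;0 0 0 0 0 0",
  jaw=0.4,
)

```text
clock: 10.1
tool_pos: [0.461, 0.0749, 0.0427]
ee_rot: [0.999, -0.039, -0.001, -0.0]
contact_force: [-0.8, 0.2, -0.3]
opening: 0.4
gripper_force: 0.0
```

move_arm(
  deltas="0 0 0 0 0 0;0 0 0 0 0 0;0 0 0 0 0 0;0 0 0 0 0 0;0 0 0 0 0 0;0 0 0 0 0 0",
  jaw=0,
)

```text
clock: 10.7
tool_pos: [0.4616, 0.0738, 0.0433]
ee_rot: [0.999, -0.04, -0.0, 0.001]
contact_force: [-0.7, -5.3, 0.8]
opening: 0.194
gripper_force: 30.0
```

Full grip now: 18 mm, 30 N and no vertical push. Lifting.

move_arm(
  deltas="0 0 0.5 0 0 0;0 0 0.6 0 0 0;0.05 0 0.6 0 0 0;0.05 0 0.6 0 0 0;0.1 0 0.6 0 0 0",
)

```text
clock: 11.2
tool_pos: [0.4642, 0.0736, 0.0725]
ee_rot: [0.999, -0.04, 0.0, 0.0]
contact_force: [2.3, -6.2, -4.3]
opening: 0.196
gripper_force: 30.0
```

```bash
python3 - <<'E'
from h import *
s=ctrl.get_state();print(s['tool_pos'],s['contact_force'],s['opening'],s['gripper_force'])
E
```

```text
[0.46415076 0.07360189 0.07246142] [ 2.30500355 -6.18594253 -4.32638022] 0.19641161621072234 29.99969800002873
```

move_arm(
  deltas="0.2 0 1.17 0 0 0;0.26 -0.02 1.16 0 0 0;0.32 -0.02 1.15 0 0 0;0.38 -0.03 1.13 0 0 0;0.43 -0.03 1.11 0 0 0;0.49 -0.04 1.08 0 0 0;0.54 -0.04 1.06 0 0 0;0.6 -0.05 1.03 0 0 0;0.65 -0.05 1 0 0 0;0.7 -0.05 0.97 0 0 0",
)

```text
clock: 12.2
tool_pos: [0.5081, 0.0701, 0.1796]
ee_rot: [0.999, -0.04, -0.002, 0.0]
contact_force: [4.2, -3.6, -13.2]
opening: 0.197
gripper_force: 47.2
```

move_arm(
  deltas="0.74 -0.06 0.93 0 0 0;0.79 -0.06 0.89 0 0 0;0.83 -0.06 0.85 0 0 0;0.87 -0.07 0.81 0 0 0;0.91 -0.07 0.77 0 0 0;0.95 -0.07 0.72 0 0 0;0.98 -0.08 0.67 0 0 0",
)

```text
clock: 12.9
tool_pos: [0.5669, 0.0655, 0.2361]
ee_rot: [0.999, -0.04, -0.004, 0.001]
contact_force: [-5.0, -5.4, -8.5]
opening: 0.196
gripper_force: 54.5
```

move_arm(
  deltas="1.02 -0.08 0.62 0 0 0;1.04 -0.08 0.57 0 0 0;1.07 -0.08 0.52 0 0 0;0.9 -0.07 0.38 0 0 0;0.5 -0.04 0.2 0 0 0",
)

```text
clock: 13.4
tool_pos: [0.6135, 0.062, 0.2588]
ee_rot: [0.999, -0.04, -0.003, 0.001]
contact_force: [-4.2, -5.5, -8.9]
opening: 0.197
gripper_force: 53.0
```

move_arm(
  deltas="0.6 -0.05 0.22 0 0 0;0.6 -0.05 0.2 0 0 0;0.5 -0.04 0.15 0 0 0;0.3 -0.02 0.08 0 0 0;0 0 0 0 0 0",
)

```text
clock: 13.9
tool_pos: [0.6234, 0.0609, 0.2622]
ee_rot: [0.999, -0.039, -0.014, 0.003]
contact_force: [-28.2, -6.8, -4.1]
opening: 0.192
gripper_force: 47.8
```

```bash
cat >> h.py <<'E'
def brass(s,zmin=.02,y=(-.2,-.06),x=(.4,.8)):
    X=pts(s);h=cv2.cvtColor(s['image'],cv2.COLOR_BGR2HSV)
    b=(h[...,0]>14)&(h[...,0]<32)&(h[...,1]>100)&(X[...,0]>x[0])&(X[...,0]<x[1])&(X[...,1]>y[0])&(X[...,1]<y[1])&(X[...,2]>zmin)
    n,l,st,c=cv2.connectedComponentsWithStats(b.astype(np.uint8),connectivity=8)
    for i in range(1,n):
        if st[i,4]>5:
            q=X[l==i];print(' brass',c[i].round(1),st[i,4],q.min(0).round(3),q.max(0).round(3),q.mean(0).round(3))
E
python3 - <<'E'
from h import *
for n in('top','side'):
    print(n);brass(snap(n,n+'1.png'))
s=ctrl.get_state();print(s['tool_pos'],s['contact_force'],s['opening'],s['gripper_force'])
E
```

```text
top
 brass [321.8 136.6] 10 [ 0.788 -0.114  0.096] [ 0.793 -0.097  0.116] [ 0.791 -0.105  0.108]
 brass [313.6 137.5] 15 [ 0.783 -0.091  0.104] [ 0.79  -0.072  0.122] [ 0.786 -0.08   0.112]
 brass [317.1 175. ] 7 [ 0.624 -0.086  0.172] [ 0.651 -0.078  0.286] [ 0.641 -0.084  0.208]
 brass [328.9 193.9] 32 [ 0.604 -0.136  0.117] [ 0.618 -0.11   0.13 ] [ 0.611 -0.124  0.123]
side
 brass [224.3 180.6] 17 [ 0.743 -0.199  0.077] [ 0.77  -0.189  0.09 ] [ 0.756 -0.196  0.083]
 brass [214.  196.3] 133 [ 0.755 -0.133  0.065] [ 0.8   -0.06   0.153] [ 0.785 -0.098  0.098]
 brass [267.7 189.2] 89 [ 0.582 -0.138  0.075] [ 0.639 -0.077  0.16 ] [ 0.613 -0.095  0.118]
 brass [263.5 202. ] 8 [ 0.617 -0.08   0.078] [ 0.639 -0.075  0.082] [ 0.628 -0.077  0.081]
[0.62342476 0.06091678 0.26221324] [-28.30372019  -5.50307692  -3.30808302] 0.19506643413441951 47.70720148059809
```

The lid is at its end stop (−28 N) and the knee peg is near (0.611, −0.124, 0.117), about straight. I'll ease back, let go and lift off.

move_arm(
  deltas="-0.5 0 0 0 0 0;-0.3 0 0 0 0 0;0 0 0 0 0 0",
)

```text
clock: 14.3
tool_pos: [0.6219, 0.0612, 0.2619]
ee_rot: [0.999, -0.039, -0.007, 0.001]
contact_force: [-6.1, -2.7, -19.9]
opening: 0.19
gripper_force: 43.4
```

move_arm(
  deltas="0 0 0 0 0 0;0 0 0 0 0 0;0 0 0 0 0 0;0 0 0 0 0 0;0 0 0 0 0 0",
  jaw=0.5,
)

```text
clock: 14.8
tool_pos: [0.6288, 0.0626, 0.2683]
ee_rot: [0.999, -0.039, 0.002, -0.001]
contact_force: [0.2, -0.3, -0.2]
opening: 0.494
gripper_force: 0.0
```

```bash
python3 - <<'E'
from h import *
for n in('top','side'):
    print(n);brass(snap(n,n+'2.png'),x=(.4,.72))
s=ctrl.get_state();print(s['tool_pos'],s['contact_force'],s['opening'],s['gripper_force'])
E
```

```text
top
 brass [316.5 178. ] 6 [ 0.64  -0.086  0.163] [ 0.649 -0.084  0.174] [ 0.645 -0.085  0.168]
 brass [327.5 192. ] 44 [ 0.609 -0.137  0.112] [ 0.625 -0.102  0.124] [ 0.618 -0.121  0.118]
side
 brass [266.8 190.8] 79 [ 0.585 -0.131  0.072] [ 0.634 -0.079  0.138] [ 0.616 -0.096  0.11 ]
 brass [264. 202.] 7 [ 0.617 -0.081  0.078] [ 0.636 -0.076  0.082] [ 0.627 -0.078  0.08 ]
[0.6281577  0.06205791 0.26765056] [0.04278601 0.06259191 0.07531936] 0.5005186698497436 0.0
```

The peg settled at about (0.619, 0.112), against (0.620, 0.110) expected for locked, so the stay is locked. Now up and over to the cup.

move_arm(
  deltas="0 0 3 0 0 0;0 0 4 0 0 0;0 0 4 0 0 0;-2 2 0 0 0 0;-2 4 0 0 0 0;-2 4 -1 0 0 0;-2 4 -2 0 0 0;-1 4 -3 0 0 0;-0.8 4 -3 0 0 0;-0.4 3.5 -4 0 0 0",
  jaw=0.75,
)

```text
clock: 15.9
tool_pos: [0.5257, 0.3165, 0.2511]
ee_rot: [0.999, -0.039, 0.002, -0.001]
contact_force: [0.5, -0.4, 0.9]
opening: 0.752
gripper_force: 0.0
```

move_arm(
  deltas="0 0.2 -4 0 0 0;0 0 -3 0 0 0;0 0 -2 0 0 0;0 0 0 0 0 0;0 0 0 0 0 0",
)

```text
clock: 16.4
tool_pos: [0.5262, 0.3157, 0.1608]
ee_rot: [0.999, -0.04, 0.0, -0.0]
contact_force: [0.3, -0.0, 0.8]
opening: 0.751
gripper_force: 0.0
```

```bash
python3 - <<'E'
from h import *
st=ctrl.get_state();print(st['tool_pos'],st['opening']);t=st['tool_pos']
for n in('top','side'):
    s=snap(n,n+'3.png');X=pts(s)
    m=(abs(X[...,0]-t[0])<.05)&(abs(X[...,1]-t[1])<.1)&(X[...,2]>.075)&(X[...,2]<.5)
    q=X[m];print(n,len(q),proj(s,t))
    for z in np.arange(.08,.26,.01):
        w=q[abs(q[:,2]-z)<.005]
        if len(w):print(z.round(2),len(w),(w.min(0)-t).round(3),(w.max(0)-t).round(3))
    c=(abs(X[...,0]-.526)<.03)&(abs(X[...,1]-.319)<.035)&(X[...,2]>.035)&(X[...,2]<.06);print('cup',X[c].min(0),X[c].max(0)) if c.any() else 0
    if n=='top':brass(s,x=(.4,.72))
E
```

```text
[0.52621772 0.31569289 0.16082804] 0.7507139647243463
top 194 [170.62333568 216.89016758]
 brass [319.6 194.8] 128 [ 0.564 -0.137  0.053] [ 0.648 -0.076  0.178] [ 0.61  -0.099  0.111]
side 3233 [307.82150332 275.95131322]
0.2 8 [-0.002  0.048  0.041] [0.017 0.052 0.044]
0.21 19 [-0.002  0.048  0.045] [0.017 0.054 0.052]
0.25 20 [-0.025  0.081  0.089] [0.041 0.088 0.094]
cup [0.50795422 0.29873604 0.03504563] [0.54857413 0.3412641  0.05614945]
```

```bash
python3 - <<'E'
from h import *
s=cv2.imread('pics/side3.png');t=cv2.imread('pics/top3.png')
a=cv2.resize(s[220:330,250:360],(400,400),interpolation=cv2.INTER_CUBIC);b=cv2.resize(t[170:270,130:230],(400,400),interpolation=cv2.INTER_CUBIC)
cv2.imwrite('pics/c3.png',np.hstack([a,b]))
E
```

```text
(no output)
```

View pics/c3.png

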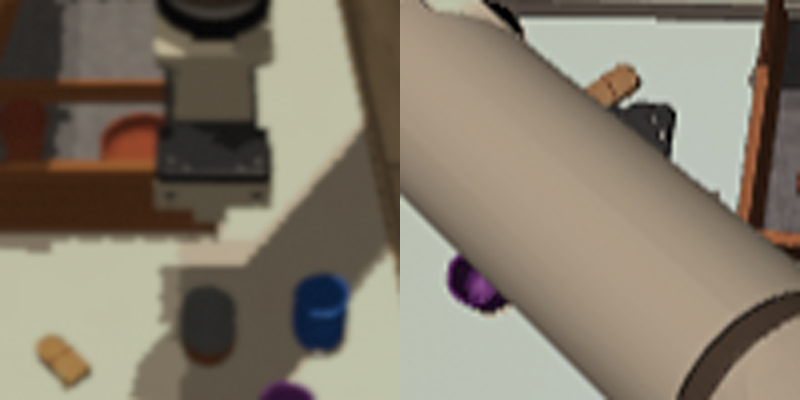

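The crop shows the gripper above the grey cup (side px ≈ (308,309)). In the camera frame the gripper sits about +7 mm in x and +25 mm in z from the reported TCP, which explains the earlier slips. I'll apply that correction and descend over the cup.

move_arm(
  deltas="-0.7 0.3 -2.5 0 0 0;0 0 -3 0 0 0;0 0 -3 0 0 0;0 0 -3 0 0 0;0 0 -2 0 0 0;0 0 -1 0 0 0;0 0 -1 0 0 0;0 0 0 0 0 0",
)

```text
clock: 17.3
tool_pos: [0.519, 0.3184, 0.0051]
ee_rot: [0.999, -0.04, 0.0, -0.0]
contact_force: [-0.1, -1.1, -0.4]
opening: 0.748
gripper_force: 0.0
```

```bash
python3 - <<'E'
from h import *
st=ctrl.get_state();print(st['tool_pos'],st['opening'],st['contact_force']);t=st['tool_pos']
for n in('top','side'):
    s=snap(n,n+'4.png');X=pts(s)
    m=(abs(X[...,0]-.526)<.05)&(abs(X[...,1]-t[1])<.1)&(X[...,2]>.01)&(X[...,2]<.2)
    q=X[m];print(n,len(q),proj(s,t))
    for z in np.arange(.01,.12,.01):
        w=q[abs(q[:,2]-z)<.005]
        if len(w):print(z.round(2),len(w),w.min(0).round(3),w.max(0).round(3))
s=cv2.imread('pics/side4.png');cv2.imwrite('pics/c4.png',cv2.resize(s[260:340,260:350],None,fx=6,fy=6,interpolation=cv2.INTER_CUBIC))
E
```

```text
[0.51903862 0.31835668 0.00513273] 0.7481895410790891 [-0.09992213 -1.13732966 -0.37192764]
top 149 [181.65847519 228.75620999]
0.01 4 [0.478 0.411 0.01 ] [0.493 0.417 0.014]
0.02 3 [0.492 0.413 0.018] [0.495 0.417 0.023]
0.03 2 [0.491 0.416 0.026] [0.493 0.417 0.031]
0.04 1 [0.495 0.412 0.044] [0.495 0.412 0.044]
0.05 7 [0.49  0.408 0.045] [0.496 0.418 0.053]
0.1 3 [0.488 0.4   0.095] [0.493 0.405 0.103]
0.11 1 [0.491 0.399 0.107] [0.491 0.399 0.107]
side 1339 [309.72971136 314.76579589]
0.01 13 [0.476 0.387 0.01 ] [0.501 0.417 0.015]
0.02 20 [0.476 0.385 0.015] [0.502 0.417 0.025]
0.03 24 [0.477 0.388 0.027] [0.502 0.416 0.035]
0.04 25 [0.477 0.365 0.035] [0.534 0.417 0.045]
0.05 42 [0.477 0.367 0.045] [0.537 0.417 0.055]
0.06 1 [0.486 0.393 0.057] [0.486 0.393 0.057]
0.1 41 [0.494 0.397 0.098] [0.563 0.408 0.105]
0.11 84 [0.49  0.304 0.105] [0.563 0.409 0.115]
```

View pics/c4.png

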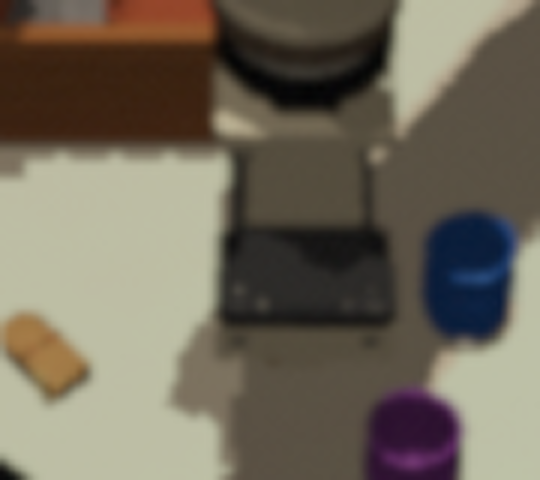

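The view shows the gripper hiding the cup and clear of the blue and purple ones at crop (470,275) and (410,450). The finger end reads z ≈ 0.036, so I'll go 13 mm lower and close.

move_arm(
  deltas="0 0 -0.7 0 0 0;0 0 -0.6 0 0 0;0 0 0 0 0 0",
)

```text
clock: 17.7
tool_pos: [0.5184, 0.3177, -0.0086]
ee_rot: [0.999, -0.04, -0.0, 0.0]
contact_force: [-0.4, 0.2, -0.7]
opening: 0.754
gripper_force: 0.0
```

move_arm(
  deltas="0 0 0 0 0 0;0 0 0 0 0 0;0 0 0 0 0 0;0 0 0 0 0 0;0 0 0 0 0 0;0 0 0 0 0 0",
  jaw=0,
)

```text
clock: 18.3
tool_pos: [0.5191, 0.3184, -0.0076]
ee_rot: [0.999, -0.04, 0.0, -0.0]
contact_force: [0.9, 0.2, 1.1]
opening: 0.455
gripper_force: 30.0
```

Gripped at 42 mm. Lift and carry over the bay, then measure before lowering.

move_arm(
  deltas="0 0 1 0 0 0;0 0 2 0 0 0;0 0 3 0 0 0;0 0 4 0 0 0;0 0 4 0 0 0;0 0 2 0 0 0;0 -2 0 0 0 0;0 -3 0 0 0 0;0 -3.5 0 0 0 0;0 -4 0 0 0 0",
)

```text
clock: 19.3
tool_pos: [0.5185, 0.1929, 0.1529]
ee_rot: [0.999, -0.039, 0.0, -0.0]
contact_force: [0.6, -0.6, -0.7]
opening: 0.446
gripper_force: 30.0
```

move_arm(
  deltas="0 -4 0 0 0 0;0 -4 0 0 0 0;0.2 -4 0 0 0 0;0.2 -3.5 0 0 0 0;0.2 -2.5 0 0 0 0;0.2 -1.5 0 0 0 0;0 0 0 0 0 0;0 0 0 0 0 0",
)

```text
clock: 20.1
tool_pos: [0.5268, -0.0012, 0.1525]
ee_rot: [0.999, -0.04, 0.0, -0.0]
contact_force: [-0.4, 0.3, -1.2]
opening: 0.453
gripper_force: 30.0
```

```bash
python3 - <<'E'
from h import *
st=ctrl.get_state();print(st['tool_pos'],st['opening'],st['gripper_force'])
o=[]
for n in('top','side'):
    s=snap(n,n+'5.png');X=pts(s);np.savez('/tmp/%s5'%n,**s)
    u,v=proj(s,[.54,0,.1]).astype(int);print(n,u,v)
    o.append(cv2.resize(s['image'][v-50:v+50,u-50:u+50],(400,400),interpolation=cv2.INTER_CUBIC))
    m=(abs(X[...,0]-.535)<.06)&(abs(X[...,1]+.002)<.08)&(X[...,2]>.11)&(X[...,2]<.24);q=X[m]
    for z in np.arange(.11,.24,.01):
        w=q[abs(q[:,2]-z)<.005]
        if len(w):print(z.round(2),len(w),w.min(0).round(3),w.max(0).round(3))
cv2.imwrite('pics/c5.png',np.hstack(o))
E
```

```text
[ 0.52678898 -0.00120845  0.15254984] 0.45314589913777187 30.0000232597813
top 285 218
side 292 211
0.16 4 [ 0.535 -0.003  0.162] [0.554 0.015 0.164]
0.17 22 [ 0.516 -0.     0.165] [0.555 0.021 0.174]
0.18 13 [0.532 0.004 0.175] [0.555 0.023 0.185]
0.19 9 [0.525 0.023 0.187] [0.544 0.039 0.195]
0.2 18 [0.522 0.03  0.195] [0.542 0.042 0.203]
```

View pics/c5.png

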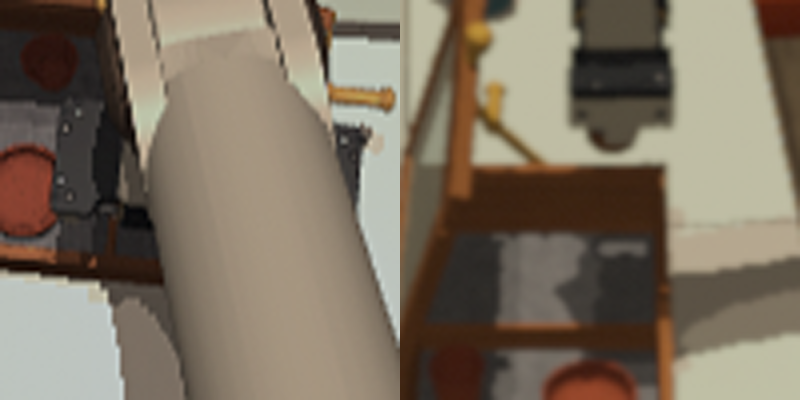

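The side crop shows the cup hanging upright under the gripper at (612,140), with the empty bay below and to its front-left and the divider top along row 335. Now to pin down the bay from wall tops and floor.

```bash
python3 - <<'E'
from h import *
c,S=np.cos(-.0785),np.sin(-.0785)
for n in('side','top'):
    s=dict(np.load('/tmp/%s5.npz'%n));X=pts(s)
    d=X-np.array([.595,.060,0]);L=np.stack([d[...,0]*c+d[...,1]*S,-d[...,0]*S+d[...,1]*c,X[...,2]],-1)
    f=(abs(L[...,2]-.012)<.006)&(abs(L[...,0])<.12)&(L[...,1]<.01)&(L[...,1]>-.14)
    print(n,'floor',f.sum(),np.median(X[f][:,2]), L[f].min(0).round(3),L[f].max(0).round(3))
    w=(abs(L[...,2]-.08)<.005)&(abs(L[...,0])<.12)&(abs(L[...,1])<.16);q=L[w]
    fr=q[(q[:,0]<-.07)&(abs(q[:,1])<.12)];print('front wall top x',np.percentile(fr[:,0],[2,50,98]).round(4) if len(fr) else 0,len(fr))
    for lo,hi in((-.13,-.06),(.06,.13)):
        g=fr[(fr[:,1]>lo)&(fr[:,1]<hi)];print('   ',lo,len(g),g[:,0].mean().round(4) if len(g) else '')
    for sg in(1,-1):
        r=q[(sg*q[:,1]>.115)&(q[:,0]>-.08)&(q[:,0]<.03)];print('wall y',sg,len(r),np.percentile(r[:,1],[2,50,98]).round(4) if len(r) else 0)
    dv=L[(abs(L[...,2]-.036)<.005)&(abs(L[...,1])<.015)&(abs(L[...,0])<.09)];print('div',len(dv),np.percentile(dv[:,1],[2,50,98]).round(4) if len(dv) else 0)
    brass(s,x=(.56,.68))
E
```

```text
side floor 1311 0.013338402179628561 [-0.117 -0.136  0.006] [0.092 0.01  0.018]
front wall top x [-0.0974 -0.0929 -0.0878] 179
    -0.13 43 -0.0926
    0.06 48 -0.0927
wall y 1 155 [0.1314 0.14   0.1471]
wall y -1 119 [-0.1491 -0.129  -0.1221]
div 152 [-0.0012  0.0056  0.0113]
 brass [266.7 190.8] 79 [ 0.585 -0.131  0.073] [ 0.634 -0.075  0.144] [ 0.616 -0.095  0.111]
 brass [264. 202.] 7 [ 0.617 -0.081  0.077] [ 0.636 -0.074  0.083] [ 0.627 -0.076  0.081]
top floor 95 0.013568231771881933 [-0.118 -0.041  0.007] [-0.052  0.01   0.018]
front wall top x [-0.1012 -0.0963 -0.0914] 175
    -0.13 0 
    0.06 62 -0.0963
wall y 1 120 [0.1325 0.1374 0.1426]
wall y -1 0 0
div 19 [-0.0002  0.003   0.0057]
 brass [325.  191.8] 61 [ 0.61  -0.137  0.112] [ 0.626 -0.09   0.124] [ 0.618 -0.114  0.118]
```

move_arm(
  deltas="0 0.2 -2 0 0 0;0 0 -3 0 0 0;0 0 -3 0 0 0;0 0 -2.5 0 0 0;0 0 -2 0 0 0;0 0 -1 0 0 0;0 0 -0.5 0 0 0;0 0 0 0 0 0",
)

```text
clock: 21.0
tool_pos: [0.5269, 0.001, 0.0121]
ee_rot: [0.999, -0.039, -0.0, -0.0]
contact_force: [0.1, -0.9, -0.6]
opening: 0.453
gripper_force: 30.0
```

move_arm(
  deltas="0 0 -0.3 0 0 0;0 0 -0.2 0 0 0;0 0 0 0 0 0",
)

```text
clock: 21.3
tool_pos: [0.5273, 0.0001, 0.0076]
ee_rot: [0.999, -0.04, 0.0, 0.0]
contact_force: [-0.0, 0.3, 0.1]
opening: 0.449
gripper_force: 30.0
```

move_arm(
  deltas="0 0 -0.2 0 0 0;0 0 0 0 0 0",
)

```text
clock: 21.5
tool_pos: [0.5269, 0.0001, 0.0052]
ee_rot: [0.999, -0.04, 0.0, 0.0]
contact_force: [-0.1, 0.3, -0.6]
opening: 0.454
gripper_force: 30.0
```

move_arm(
  deltas="0 0 -0.15 0 0 0;0 0 0 0 0 0",
)

```text
clock: 21.7
tool_pos: [0.5268, 0.0002, 0.0035]
ee_rot: [0.999, -0.04, -0.0, 0.0]
contact_force: [0.7, -0.2, -0.9]
opening: 0.452
gripper_force: 30.0
```

move_arm(
  deltas="0 0 -0.15 0 0 0;0 0 0 0 0 0",
)

```text
clock: 21.9
tool_pos: [0.5271, 0.0002, 0.0024]
ee_rot: [0.999, -0.04, 0.0, 0.0]
contact_force: [-0.8, -0.1, 1.1]
opening: 0.447
gripper_force: 30.0
```

move_arm(
  deltas="0 0 -0.15 0 0 0;0 0 0 0 0 0",
)

```text
clock: 22.1
tool_pos: [0.5272, 0.0002, 0.0023]
ee_rot: [0.999, -0.04, 0.0, 0.0]
contact_force: [-5.0, -1.2, 17.4]
opening: 0.455
gripper_force: 30.0
```

On the floor. Ease off, open and rise.

move_arm(
  deltas="0 0 0.1 0 0 0;0 0 0 0 0 0",
)

```text
clock: 22.3
tool_pos: [0.5272, 0.0002, 0.0023]
ee_rot: [0.999, -0.04, 0.0, 0.0]
contact_force: [-2.2, -0.1, 8.3]
opening: 0.451
gripper_force: 30.0
```

move_arm(
  deltas="0 0 0 0 0 0;0 0 0 0 0 0;0 0 0 0 0 0;0 0 0 0 0 0",
  jaw=0.68,
)

```text
clock: 22.7
tool_pos: [0.5268, 0.0002, 0.0014]
ee_rot: [0.999, -0.04, -0.0, -0.0]
contact_force: [-0.1, 0.0, 0.2]
opening: 0.675
gripper_force: 0.0
```

move_arm(
  deltas="0 0 1 0 0 0;0 0 1.5 0 0 0;0 0 2.5 0 0 0;0 0 3 0 0 0;-1 0 4 0 0 0;-2 -2 4 0 0 0;-2 -4 2 0 0 0;-2 -4 0 0 0 0;-2 -4 0 0 0 0;-1 -3 0 0 0 0",
)

```text
clock: 23.7
tool_pos: [0.4252, -0.1724, 0.1834]
ee_rot: [0.999, -0.041, 0.001, 0.001]
contact_force: [-0.9, 0.5, 0.2]
opening: 0.681
gripper_force: 0.0
```

```bash
python3 - <<'E'
from h import *
st=ctrl.get_state();print(st['tool_pos'],st['opening'],st['joint_positions'].round(2))
o=[]
for n in('top','side'):
    s=snap(n);X=pts(s);np.savez('/tmp/%s6'%n,**s)
    u,v=proj(s,[.56,0,.1]).astype(int)
    o.append(cv2.resize(s['image'][v-55:v+55,u-55:u+55],(400,400),interpolation=cv2.INTER_CUBIC))
    m=(abs(X[...,0]-.535)<.05)&(abs(X[...,1]+.002)<.055)&(X[...,2]>.04)&(X[...,2]<.073);q=X[m]
    print(n,len(q),q.min(0).round(3),q.max(0).round(3),np.percentile(q[:,2],[50,95]).round(3)) if len(q) else 0
    brass(s,x=(.54,.72))
    P=X[(X[...,1]<-.1)&(X[...,1]>-.15)&(X[...,0]>.58)&(X[...,0]<.66)&(X[...,2]>.09)&(X[...,2]<.14)];print('peg',len(P),np.median(P,0).round(3),P.min(0).round(3),P.max(0).round(3))
cv2.imwrite('pics/c6.png',np.hstack(o))
E
```

```text
[ 0.42520332 -0.17241941  0.18341983] 0.6813990245543505 [ 0.65  0.17 -0.35  2.04  0.07  0.95 -1.39]
top 137 [ 0.485 -0.049  0.04 ] [0.554 0.052 0.073] [0.058 0.069]
 brass [319.6 195. ] 131 [ 0.563 -0.137  0.053] [ 0.648 -0.076  0.176] [ 0.61  -0.099  0.11 ]
peg 61 [ 0.617 -0.119  0.117] [ 0.609 -0.137  0.102] [ 0.624 -0.101  0.128]
side 159 [ 0.488 -0.057  0.04 ] [0.556 0.025 0.073] [0.054 0.067]
 brass [266.7 190.8] 79 [ 0.585 -0.134  0.073] [ 0.634 -0.076  0.14 ] [ 0.616 -0.095  0.111]
peg 33 [ 0.621 -0.119  0.117] [ 0.614 -0.135  0.112] [ 0.627 -0.101  0.125]
```

View pics/c6.png

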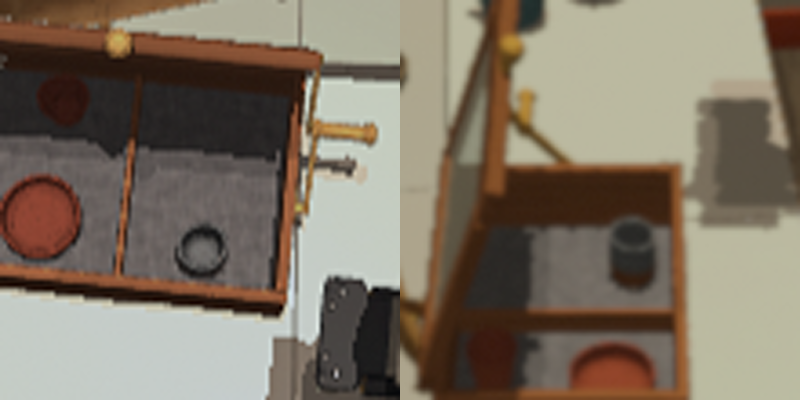

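The tenth picture shows the cup upright in the right bay at top crop (201,250), the bowl and beaker undisturbed, and the peg locked at top crop (345,132), about (0.619, −0.12, 0.111). Next I'll turn the tool so the closed fingers are narrow in y and tilt it outboard, to hook behind the peg clear of the lid.

move_arm(
  deltas="1 -1 2 0 0 8.5;1 -1 2 0 0 8.5;1 -1 2 0 0 8.5;1 -1 2 0 0 8.5;1 -1 2 0 0 8.5;1 -1 0 0 0 8.5;1 -1 0 0 0 8.5;1 -1 0 0 0 8.5;1 -1 0 0 0 8.5;1 -1 0 0 0 8.5",
  jaw=0,
)

```text
clock: 24.8
tool_pos: [0.5278, -0.269, 0.283]
ee_rot: [0.761, 0.649, 0.0, 0.0]
contact_force: [0.1, 0.7, -0.4]
opening: 0.006
gripper_force: 0.0
```

move_arm(
  deltas="1 0 0 0 0 5;1 0 0 8 0 0;1 0 0 8 0 0;1 0 0 8 0 0;1 0 0 8 0 0;1 0 0 6 0 0;0 0 0 0 0 0;0 0 0 0 0 0",
)

```text
clock: 25.6
tool_pos: [0.587, -0.2692, 0.2815]
ee_rot: [0.694, 0.642, 0.221, -0.239]
contact_force: [0.6, 0.5, 1.3]
opening: 0.005
gripper_force: 0.0
```

```bash
python3 - <<'E'
from h import *
from scipy.spatial.transform import Rotation as R
st=ctrl.get_state();t=st['tool_pos'];print(t,st['ee_rot'],st['opening'],st['joint_positions'].round(2))
M=R.from_quat(st['ee_rot']).as_matrix();print(M.round(3))
for n in('top','side'):
    s=snap(n,n+'7.png');X=pts(s);print(n,proj(s,t).round(1))
    L=(X-t)@M   # tool frame
    m=(abs(L[...,0])<.06)&(abs(L[...,1])<.11)&(L[...,2]>-.12)&(L[...,2]<.03)&(s['z_map']>0)&(X[...,2]>.05);q=L[m]
    for z in np.arange(-.115,.03,.01):
        w=q[abs(q[:,2]-z)<.005]
        if len(w)>2:print(z.round(3),len(w),np.percentile(w,3,axis=0).round(3),np.percentile(w,97,axis=0).round(3))
E
```

```text
[ 0.58698985 -0.26923781  0.2814584 ] [ 0.6943005   0.64167822  0.22100882 -0.23948063] 0.00549215686194089 [ 0.98  0.77 -0.56  1.16 -0.2   1.63  0.43]
[[ 0.079  0.997 -0.   ]
 [ 0.785 -0.062  0.616]
 [ 0.614 -0.049 -0.788]]
top [392.8 189.3]
-0.115 279 [-0.024 -0.093 -0.12 ] [ 0.039  0.08  -0.11 ]
-0.105 296 [-0.026 -0.087 -0.11 ] [ 0.039  0.081 -0.1  ]
-0.095 102 [-0.023 -0.087 -0.1  ] [ 0.038  0.083 -0.091]
-0.085 5 [-0.001 -0.03  -0.089] [ 0.016  0.009 -0.082]
-0.075 52 [ 0.003 -0.019 -0.079] [ 0.014  0.017 -0.07 ]
-0.065 60 [-0.002 -0.019 -0.069] [ 0.014  0.016 -0.06 ]
-0.055 57 [-0.008 -0.019 -0.06 ] [ 0.014  0.016 -0.05 ]
-0.045 54 [-0.004 -0.018 -0.049] [ 0.013  0.014 -0.041]
-0.035 37 [ 0.007 -0.016 -0.04 ] [ 0.013  0.014 -0.031]
-0.025 7 [ 0.007 -0.005 -0.03 ] [ 0.014  0.004 -0.027]
side [271.7 115.2]
-0.115 100 [-0.02  -0.087 -0.12 ] [ 0.047  0.093 -0.11 ]
-0.105 236 [-0.025 -0.075 -0.109] [ 0.044  0.082 -0.1  ]
-0.095 128 [-0.03  -0.083 -0.099] [ 0.043  0.087 -0.091]
-0.085 53 [-0.003 -0.024 -0.089] [ 0.024  0.031 -0.081]
-0.075 34 [ 0.007 -0.016 -0.079] [ 0.019  0.02  -0.07 ]
-0.065 37 [ 0.007 -0.015 -0.07 ] [ 0.02   0.019 -0.061]
-0.055 38 [ 0.007 -0.014 -0.06 ] [ 0.018  0.02  -0.05 ]
-0.045 32 [ 0.007 -0.014 -0.05 ] [ 0.017  0.018 -0.041]
-0.035 33 [ 0.    -0.013 -0.04 ] [ 0.022  0.016 -0.031]
-0.025 10 [-0.005 -0.002 -0.03 ] [ 0.024  0.01  -0.026]
```

In the tool frame the finger tips are at (+6, 0, −27) mm and the closed width is 36 mm. I'll check for obstacles behind the peg before hooking it.

```bash
python3 - <<'E'
from h import *
for n in('top','side'):
    s=dict(np.load('/tmp/%s6.npz'%n));X=pts(s);ok=s['z_map']>0
    for a in np.arange(.66,.80,.02):
        m=ok&(abs(X[...,0]-a)<.01)&(X[...,1]>-.26)&(X[...,1]<-.095)&(X[...,2]>-.05);q=X[m]
        print(n,a.round(2),m.sum(),np.percentile(q[:,2],[5,99]).round(3) if m.any() else '', q[q[:,2]>.08].min(0).round(3) if (q[:,2]>.08).any() else '', q[q[:,2]>.08].max(0).round(3) if (q[:,2]>.08).any() else '')
E
```

```text
top 0.66 288 [-0.003  0.008]  
top 0.68 311 [-0.004  0.009]  
top 0.7 580 [0.001 0.061]  
top 0.72 349 [0.052 0.088] [ 0.724 -0.24   0.081] [ 0.729 -0.206  0.089]
top 0.74 333 [0.053 0.089] [ 0.73  -0.255  0.08 ] [ 0.746 -0.195  0.09 ]
top 0.76 340 [0.053 0.088] [ 0.75  -0.257  0.081] [ 0.769 -0.194  0.094]
top 0.78 378 [0.053 0.116] [ 0.77 -0.25  0.08] [ 0.79  -0.095  0.121]
top 0.8 420 [0.053 0.193] [ 0.79  -0.259  0.085] [ 0.81  -0.095  0.203]
side 0.66 0   
side 0.68 0   
side 0.7 131 [0.014 0.061]  
side 0.72 190 [0.052 0.087] [ 0.73  -0.227  0.084] [ 0.73  -0.208  0.09 ]
side 0.74 212 [0.052 0.09 ] [ 0.73  -0.253  0.08 ] [ 0.75  -0.185  0.094]
side 0.76 221 [0.052 0.089] [ 0.751 -0.253  0.08 ] [ 0.77  -0.191  0.091]
side 0.78 198 [0.053 0.102] [ 0.771 -0.245  0.081] [ 0.79  -0.096  0.113]
side 0.8 145 [0.054 0.177] [ 0.79  -0.132  0.099] [ 0.81  -0.096  0.178]
```

Nothing above 0.09 m back to x 0.77, while the body passes at 0.12 m or higher. Approaching behind the peg.

move_arm(
  deltas="1.4 2.2 -2.5 0 0 0;1.4 2.2 -2.5 0 0 0;1.4 2.2 -2.5 0 0 0;1.4 2.2 -2.5 0 0 0;1.4 2.3 -2.7 0 0 0;0 0.9 -1.2 0 0 0;0 1.2 -1.6 0 0 0;0 1.2 -1.6 0 0 0;0 0 0 0 0 0",
)

```text
clock: 26.6
tool_pos: [0.6555, -0.123, 0.1112]
ee_rot: [0.693, 0.643, 0.22, -0.24]
contact_force: [-0.5, -0.4, -0.2]
opening: 0.005
gripper_force: 0.0
```

move_arm(
  deltas="0 0.9 -1.2 0 0 0;0 0.9 -1.2 0 0 0;0 1.0 -1.2 0 0 0;0 0 0 0 0 0",
)

```text
clock: 27.0
tool_pos: [0.6552, -0.0949, 0.0729]
ee_rot: [0.694, 0.642, 0.22, -0.241]
contact_force: [-0.3, 0.8, 0.4]
opening: 0.005
gripper_force: 0.0
```

```bash
python3 - <<'E'
from h import *
from scipy.spatial.transform import Rotation as R
st=ctrl.get_state();t=st['tool_pos'];M=R.from_quat(st['ee_rot']).as_matrix()
print(t,st['contact_force'],'tip',(t+M@[.006,0,-.027]).round(4))
for n in('top','side'):
    s=snap(n,n+'8.png');X=pts(s);L=(X-t)@M
    m=(abs(L[...,0]-.006)<.012)&(abs(L[...,1])<.03)&(L[...,2]>-.08)&(L[...,2]<.0)&(s['z_map']>0);q=X[m]
    if len(q):print(n,len(q),np.percentile(q,3,axis=0).round(3),np.percentile(q,97,axis=0).round(3))
    brass(s,x=(.54,.72))
E
```

```text
[ 0.65522468 -0.0948912   0.07292322] [-0.34277468  0.82195668  0.41802378] tip [ 0.6558 -0.1069  0.0979]
top 118 [ 0.636 -0.131  0.102] [ 0.672 -0.103  0.135]
 brass [351.4 161.7] 9 [ 0.695 -0.189  0.133] [ 0.711 -0.183  0.164] [ 0.7   -0.186  0.152]
 brass [340.3 174. ] 37 [ 0.61  -0.152  0.167] [ 0.687 -0.148  0.188] [ 0.654 -0.15   0.18 ]
 brass [320.3 194.7] 135 [ 0.564 -0.137  0.052] [ 0.648 -0.076  0.177] [ 0.61  -0.101  0.111]
 brass [334.9 183. ] 9 [ 0.625 -0.141  0.176] [ 0.63  -0.13   0.189] [ 0.628 -0.135  0.181]
side 15 [ 0.627 -0.139  0.111] [ 0.677 -0.111  0.139]
 brass [247.6 163.1] 55 [ 0.65  -0.191  0.155] [ 0.697 -0.063  0.246] [ 0.672 -0.153  0.181]
 brass [264.5 161.8] 8 [ 0.613 -0.167  0.176] [ 0.623 -0.147  0.187] [ 0.618 -0.153  0.183]
 brass [266.7 191.3] 106 [ 0.585 -0.144  0.073] [ 0.634 -0.075  0.136] [ 0.616 -0.096  0.109]
```

The finger stands behind the peg (0.636–0.672, y −0.103 to −0.131). Drawing forward.

move_arm(
  deltas="-0.6 0 0 0 0 0;-0.4 0 0 0 0 0;-0.4 0 0.1 0 0 0;-0.4 0 0.1 0 0 0;-0.4 0 0.2 0 0 0",
)

```text
clock: 27.6
tool_pos: [0.6378, -0.0981, 0.081]
ee_rot: [0.695, 0.641, 0.223, -0.237]
contact_force: [6.0, -0.2, 6.8]
opening: 0.004
gripper_force: 3.3
```

move_arm(
  deltas="0 0 -0.4 0 0 0;-0.3 0 0 0 0 0;-0.4 0 0 0 0 0;-0.4 0 0.1 0 0 0",
)

```text
clock: 28.0
tool_pos: [0.6229, -0.0977, 0.0753]
ee_rot: [0.695, 0.642, 0.221, -0.24]
contact_force: [2.2, -0.5, 0.5]
opening: 0.0
gripper_force: 0.8
```

```bash
python3 - <<'E'
from h import *
st=ctrl.get_state();print(st['tool_pos'],st['contact_force'])
for n in('top','side'):
    s=snap(n,n+'9.png');print(n);brass(s,x=(.54,.64))
E
```

```text
[ 0.62293062 -0.09769337  0.0753181 ] [ 2.19610262 -0.48552124  0.4638661 ]
top
 brass [322.5 195.6] 110 [ 0.588 -0.137  0.113] [ 0.639 -0.08   0.176] [ 0.602 -0.105  0.136]
 brass [341.3 188.3] 31 [ 0.577 -0.155  0.166] [ 0.639 -0.15   0.191] [ 0.613 -0.152  0.183]
 brass [336.5 194.6] 11 [ 0.592 -0.147  0.178] [ 0.595 -0.132  0.189] [ 0.594 -0.139  0.184]
 brass [313.5 208.5] 30 [ 0.564 -0.088  0.052] [ 0.59  -0.076  0.132] [ 0.576 -0.083  0.081]
side
 brass [269.4 161.3] 34 [ 0.582 -0.179  0.162] [ 0.617 -0.136  0.19 ] [ 0.602 -0.155  0.183]
 brass [266.1 168.3] 12 [ 0.608 -0.145  0.154] [ 0.621 -0.125  0.184] [ 0.614 -0.133  0.172]
 brass [271.7 188. ] 128 [ 0.578 -0.139  0.075] [ 0.627 -0.075  0.157] [ 0.6   -0.094  0.122]
```

The peg is past centre (x ≈ 0.60) and the force is low. Continuing until the lid takes over.

move_arm(
  deltas="-0.5 0 0.2 0 0 0;-0.5 0 0.2 0 0 0;-0.5 0 0.2 0 0 0;-0.5 0 0.1 0 0 0;-0.5 0 0.1 0 0 0",
)

```text
clock: 28.6
tool_pos: [0.5986, -0.0976, 0.084]
ee_rot: [0.694, 0.642, 0.221, -0.239]
contact_force: [0.9, 1.2, -0.1]
opening: 0.006
gripper_force: 0.6
```

```bash
python3 - <<'E'
from h import *
st=ctrl.get_state();print(st['tool_pos'],st['contact_force'])
for n in('top','side'):
    s=snap(n,n+'10.png');print(n);brass(s,x=(.45,.64))
E
```

```text
[ 0.5985551  -0.09758927  0.08398   ] [ 0.93542772  1.24157121 -0.12149137]
top
 brass [316.9 179.6] 7 [ 0.63  -0.088  0.178] [ 0.64  -0.082  0.187] [ 0.636 -0.085  0.182]
 brass [353.1 181.3] 7 [ 0.635 -0.19   0.164] [ 0.64  -0.184  0.173] [ 0.637 -0.187  0.169]
 brass [341.9 194.8] 35 [ 0.553 -0.155  0.187] [ 0.629 -0.15   0.2  ] [ 0.592 -0.152  0.192]
 brass [320.3 205. ] 126 [ 0.563 -0.132  0.052] [ 0.611 -0.076  0.275] [ 0.576 -0.099  0.132]
 brass [337.1 202.4] 8 [ 0.568 -0.145  0.19 ] [ 0.571 -0.133  0.196] [ 0.57  -0.139  0.194]
side
 brass [279.3 158. ] 22 [ 0.555 -0.176  0.181] [ 0.581 -0.135  0.202] [ 0.571 -0.155  0.194]
 brass [262.4 159.4] 32 [ 0.611 -0.189  0.165] [ 0.639 -0.071  0.252] [ 0.625 -0.156  0.19 ]
 brass [279.5 188.2] 106 [ 0.565 -0.126  0.071] [ 0.59  -0.073  0.146] [ 0.575 -0.092  0.122]
```

move_arm(
  deltas="-0.6 0 0 0 0 0;-0.6 0 0 0 0 0;-0.6 0 0 0 0 0;0 0 0 0 0 0;0 0 0 0 0 0",
)

```text
clock: 29.2
tool_pos: [0.5804, -0.0981, 0.0834]
ee_rot: [0.695, 0.641, 0.221, -0.239]
contact_force: [-0.4, -0.4, 0.2]
opening: 0.003
gripper_force: 0.0
```

```bash
python3 - <<'E'
from h import *
st=ctrl.get_state();print(st['tool_pos'],st['contact_force'])
for n in('top','side'):
    s=snap(n,n+'11.png');print(n);brass(s,x=(.43,.64))
E
```

```text
[ 0.58037771 -0.09814496  0.08343673] [-0.43185763 -0.35683938  0.20104864]
top
 brass [315.4 190.8] 25 [ 0.585 -0.087  0.154] [ 0.625 -0.081  0.176] [ 0.609 -0.083  0.165]
 brass [353.7 186.9] 10 [ 0.615 -0.193  0.163] [ 0.628 -0.187  0.171] [ 0.621 -0.189  0.168]
 brass [342.1 200.2] 34 [ 0.542 -0.156  0.154] [ 0.61  -0.151  0.201] [ 0.578 -0.153  0.189]
 brass [337.2 197.4] 9 [ 0.584 -0.148  0.182] [ 0.587 -0.135  0.196] [ 0.585 -0.14   0.189]
 brass [320.5 214.1] 104 [ 0.537 -0.13   0.053] [ 0.578 -0.07   0.251] [ 0.549 -0.1    0.132]
side
 brass [273.8 158.8] 90 [ 0.549 -0.199  0.165] [ 0.629 -0.136  0.199] [ 0.588 -0.159  0.189]
 brass [263.5 179. ] 6 [ 0.62  -0.083  0.166] [ 0.629 -0.076  0.178] [ 0.624 -0.08   0.171]
```

The peg is running ahead of the finger on its own. Withdrawing outboard while the lid sinks.

move_arm(
  deltas="0 -0.6 0.8 0 0 0;0 -1.2 1.6 0 0 0;0 -1.8 2.4 0 0 0;0 -2.2 2.8 0 0 0;0 -2.2 2.8 0 0 0;0 -2.2 2.8 0 0 0;-1 -2 2 0 0 0;0 0 0 0 0 0;0 0 0 0 0 0;0 0 0 0 0 0",
)

```text
clock: 30.3
tool_pos: [0.5706, -0.2182, 0.2349]
ee_rot: [0.694, 0.642, 0.221, -0.24]
contact_force: [-0.3, 0.3, -0.4]
opening: 0.0
gripper_force: 0.0
```

move_arm(
  deltas="0 0 0 0 0 0;0 0 0 0 0 0;0 0 0 0 0 0;0 0 0 0 0 0;0 0 0 0 0 0;0 0 0 0 0 0;0 0 0 0 0 0;0 0 0 0 0 0;0 0 0 0 0 0;0 0 0 0 0 0",
)

```text
clock: 31.3
tool_pos: [0.5709, -0.2198, 0.2357]
ee_rot: [0.695, 0.642, 0.221, -0.239]
contact_force: [0.6, -0.1, 0.3]
opening: 0.006
gripper_force: 0.0
```

move_arm(
  deltas="0 0 0 0 0 0;0 0 0 0 0 0;0 0 0 0 0 0;0 0 0 0 0 0;0 0 0 0 0 0;0 0 0 0 0 0;0 0 0 0 0 0;0 0 0 0 0 0;0 0 0 0 0 0;0 0 0 0 0 0",
)

```text
clock: 32.3
tool_pos: [0.5709, -0.2198, 0.2357]
ee_rot: [0.695, 0.642, 0.221, -0.239]
contact_force: [0.5, 0.3, -0.4]
opening: 0.006
gripper_force: 0.0
```

```bash
python3 - <<'E'
from h import *
st=ctrl.get_state();print(st['tool_pos'],st['contact_force'],st['clock'])
c,S=np.cos(-.0785),np.sin(-.0785)
for n in('top','side'):
    s=snap(n,n+'12.png');s0=dict(np.load('/tmp/%s.npz'%n));print(n);brass(s,x=(.43,.72),y=(-.2,.12))
    for nm,q in(('0',s0),('now',s)):
        X=pts(q);d=X-np.array([.595,.062,0]);x=d[...,0]*c+d[...,1]*S;y=-d[...,0]*S+d[...,1]*c
        for lo,hi in((-.11,-.09),(-.02,.02),(.06,.085)):
            m=(x>lo)&(x<hi)&(abs(y)<.13)&(X[...,2]>.0)&(X[...,2]<.3);print(nm,lo,m.sum(),np.median(X[m][:,2]).round(4),end='; ')
        print()
    d=cv2.absdiff(s['image'],s0['image']).max(2)
    m=(d>40).astype(np.uint8);nn,l,stt,cc=cv2.connectedComponentsWithStats(m)
    print([ (cc[i].round().tolist(),int(stt[i,4])) for i in range(1,nn) if stt[i,4]>12])
E
```

```text
[ 0.57088432 -0.2198      0.23566662] [ 0.45686366  0.31731584 -0.3815582 ] 32.3
top
 brass [248.5 163.6] 8 [0.697 0.107 0.066] [0.719 0.12  0.097] [0.712 0.114 0.074]
 brass [295.9 170.3] 20 [ 0.687 -0.054  0.079] [ 0.695 -0.006  0.093] [ 0.691 -0.029  0.085]
 brass [316.  227.2] 134 [ 0.489 -0.125  0.057] [ 0.581 -0.072  0.103] [ 0.519 -0.09   0.091]
 brass [259.1 245. ] 50 [0.45  0.064 0.086] [0.477 0.082 0.104] [0.462 0.073 0.096]
0 -0.11 656 0.0952; 0 -0.02 1171 0.0909; 0 0.06 745 0.0924; 
now -0.11 662 0.0951; now -0.02 1168 0.091; now 0.06 741 0.0927; 
[([449.0, 207.0], 11751), ([544.0, 241.0], 229), ([180.0, 226.0], 216), ([433.0, 227.0], 105), ([519.0, 293.0], 893), ([519.0, 363.0], 5519), ([317.0, 346.0], 182), ([319.0, 386.0], 1614), ([461.0, 365.0], 99), ([433.0, 381.0], 409), ([450.0, 378.0], 18), ([277.0, 384.0], 32), ([257.0, 390.0], 38), ([448.0, 394.0], 23), ([431.0, 398.0], 141), ([250.0, 406.0], 91), ([409.0, 413.0], 911), ([289.0, 415.0], 87)]
side
 brass [298.1 194.6] 87 [ 0.491 -0.126  0.085] [ 0.585 -0.067  0.101] [ 0.516 -0.089  0.094]
 brass [243.8 211.8] 31 
[... 386 characters left out ...]
11 454 0.0951; now -0.02 809 0.0904; now 0.06 519 0.0917; 
[([280.0, 8.0], 244), ([452.0, 21.0], 1133), ([501.0, 17.0], 884), ([380.0, 26.0], 42), ([272.0, 44.0], 575), ([379.0, 32.0], 69), ([378.0, 54.0], 256), ([470.0, 72.0], 1093), ([498.0, 68.0], 1183), ([361.0, 48.0], 20), ([442.0, 56.0], 23), ([277.0, 76.0], 345), ([274.0, 90.0], 39), ([286.0, 104.0], 454), ([255.0, 99.0], 228), ([488.0, 103.0], 39), ([503.0, 109.0], 41), ([472.0, 114.0], 34), ([497.0, 117.0], 61), ([512.0, 127.0], 44), ([467.0, 119.0], 22), ([479.0, 141.0], 499), ([290.0, 171.0], 1628), ([426.0, 204.0], 615), ([439.0, 225.0], 14), ([484.0, 236.0], 54), ([450.0, 239.0], 17), ([465.0, 242.0], 59), ([307.0, 310.0], 332)]
```

The lid height, stay and pull are all back at their original shut readings, and on the worktop only the cup's old spot has changed. Handing in.

```bash
python3 -c "
from rig import ctrl
print(ctrl.sign_off())"
```

```text
the job is handed in; nothing more can be done
None
```

The lid was raised until the stay locked, the grey two-toned cup was stood upright in the right bay, and the stay was broken so the lid sank fully shut; I handed the job in at about 32 s with the arm clear.

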